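# Bring on the microscope lamp through its interlocked pair

### The job

Bring on the lamp supply, the larger off-white box on the herbarium table. First turn its long isolator handle anticlockwise (seen from above) all the way to its stop, which swings the steel locking quadrant clear; then turn the short selector handle beside it anticlockwise all the way to its stop. Leave both handles there and do not force the selector while it is still locked.

Things in the scene. Friction and masses are not known exactly. Their poses are not given: they have to be found in the camera images.
- isolator (a joint): Isolator angle, rad, grows anticlockwise from above: 0 locked, 1.2 hard stop (set); starts at 0 to 0.25. Takes 0.1 N m, stays where left. It carries a flat steel quadrant (fan of 70 mm radius, about 50 degrees, its top 12 mm above the panel) that bars the selector's tail until about 1.0 rad. On the larger off-white box (fixed, 210 x 240 mm, 70 mm high), left or right on the table.
- selector (a joint): Selector angle, rad, same sense: 0 start, 1.2 hard stop (set). Takes 0.1 N m, stays where left; barred, with 0.05 rad of play, until the isolator is set. On the same box, 80 mm to the right of the isolator and 60 mm nearer the robot when the box stands square (it is turned up to 20 degrees). Round dimmer knob, pillbox and the smaller off-white box with a bar handle: bystanders.
- isolator_grip (a point): On the isolator's vertical axis at grip height: 12 mm below the top of its handle, 42 mm above the panel (112 mm above the table). Handle: black upright bar 64 mm long, 14 mm thick, sides clear over its upper 34 mm. x lies along the bar to its white-marked end, z up; turns with the handle. Box square and joint 0: x points to the robot's right (-y).
- selector_grip (a point): The same point of the selector, at the same height: black upright bar 40 mm long, 14 mm thick, top 12 mm above the point, sides clear over its upper 34 mm. x lies along the bar to its white-marked end, z up; turns with the handle. Box square and joint 0: x points straight away from the robot (+x). A flat steel tail 74 mm long runs that way, its top 12 mm above the panel.

How it is judged:
By the outcome, as a careful person would: the job done as asked, in the order asked, and still so for the second after the job is handed in, with the robot touching nothing.
It also fails if it takes over 48 s, if anything falls off the work surface, if the arm or the gripper's body presses on something with over 40 N, if the wrist force passes 120 N, or if a joint passes its speed limit or range.

### The arm

A 6-joint arm with a two-finger parallel gripper is mounted at the origin on the work surface. World frame = base frame: x ahead of the robot, y to its left, z up, the work surface at z = 0. Lengths are in m, angles in rad, forces in N, time in s.
With the tool pointing down it reaches from about 0.35 to 0.725 m from the base axis. Payload 4.3 kg.
Tool frame: the origin (TCP) lies midway between the tips of the shut fingers; the grasp point (between the pads) lies 19 mm behind it; z points along the fingers, y is the direction in which the jaws open and shut (so a half turn about z gives the same grasp; the last joint's range is limited). The gripper opens to 85 mm and grips with 20 to 120 N. Pads are 22 mm wide; open, the fingers measure 114 mm over their backs; the gripper's body (76 mm by 85 mm) begins 54 mm behind the grasp point. The pads swing forward as they close: fully open they stand 13 mm farther back than shut.
Start: joints at [1.21, 0.377, 0.081, 1.274, 0, 1.46], TCP at [0.143, 0.557, 0.231] pointing down, gripper open.
Joint ranges: [-2.72, 2.72], [-0.84, 1.66], [-1.02, 1.22], [-1.77, 2.12], [-1.37, 1.28], [-3.14, 3.14]. Speed limits (rad/s): [2.57, 2.57, 3.14, 3.14, 3.14, 3.14].

### API

Orientations are given as a 3x3 rotation matrix whose columns are the frame's x, y, z axes.
In Python, from plant import status, imaging, manip gives the robot as it stands.
- The arm moves only by the tool arm_command, never from a script. Its argument "rows" is a list that holds one entry, the list of rows, each a list of 6 numbers: the shift along the tool's x, y, z in cm, then the turn, a rotation vector about the tool's x, y, z in degrees. A call has 1 to 12 rows; each row shifts and turns the commanded pose from where the row before left it, along the tool's axes as they then stand; what a row does not reach is not made up. A row lasts 1/10 s, in which the tool goes at most 50 mm and 8.59 degrees, less where a joint would pass 70% of its speed; a pose out of reach is approached as far as the arm can. A call is refused whole if a number of a shift passes 5 or a number of a turn 8.59, either way. A call with a gripper value outside its range is refused whole. "fingers" is the closure, from 0 (fully open) to 1 (shut), set as the call begins (left out, the last holds). The fingers move at their own pace and stop on an object; "force" is the grip in N (left out, the last holds). Time passes only in rows, so rows that do not move let the fingers close. It gives the time, the measured TCP pose, the force and the opening at its end, in the units of the state.
- status.observe(): the state, without advancing time (a new reading comes with each control period).
- imaging.grab_frame(name): name is "scene" or "side" or "wrist"; returns a dict with "frame" (420x560x3 uint8, red, green, blue), "depth" (420x560 float32, m along the optical axis (not along the pixel's ray), 0 where there is no reading), "camera_matrix" (3x3 intrinsics, pixels), "world_from_camera" (4x4, takes a point from camera to world coordinates); the wrist camera has in their place "hand_eye" (4x4, takes a point from camera to tool coordinates, whose origin is the TCP and whose axes are the flange's). Camera axes: x right, y up, looking along -z (the intrinsics and any distortion apply to the point x, -y, -z); pixel columns grow to the right and rows downward; lengths in m; the calibration is good to about 2 mm. A picture is of the moment at which its call begins: read the wrist's pose just before it.
- manip.hand_in(): hands the job in, once; it reports no verdict.
The state is a dict: "time_s": time; "joints": joint angles; "joint_velocities": joint speeds; "joint_efforts": joint torques, N m; "eef_pos": TCP position; "eef_rot": TCP orientation; "wrist_force": force on the tool from outside, world axes, zero at the start; "wrist_torque": the same for the moment, N m; "finger_gap": finger opening in m.
Only numpy, scipy, OpenCV 4.12 (cv2) and the standard library are available. Lean on these libraries where they do the work, as an engineer would, in place of code of your own. Each camera call takes 0.05 s, during which the arm holds its last target.

## Working session

There is one attempt and no reset: what is moved stays moved. The work goes in short steps, Python scripts to look and compute and a tool call to move; the robot and the scene stay as the last step left them, time stands still between calls to the robot, and variables do not carry over. Pictures are saved under pics/ and viewed, and the job is handed in when it is done.

Besides the shell and the picture viewer there is one more tool, called after "Request:" as name([rows], argument=value, ...), one row to a line, values as JSON. arm_command: Moves the arm, as the interface text tells. Its arguments: {"type":"object","properties":{"rows":{"type":"array"},"fingers":{"type":"number"},"force":{"type":"number"}},"required":["rows"]}

```bash
ls; mkdir -p pics
python3 - <<'E'
from plant import status, imaging
import cv2,numpy as np
s=status.observe();print(s)
for n in("scene","side"):
    f=imaging.grab_frame(n);cv2.imwrite(f"pics/{n}1.png",f["frame"][:,:,::-1]);np.savez(f"pics/{n}1.npz",**{k:v for k,v in f.items()})
    print(f["camera_matrix"],f["world_from_camera"],[k for k in f])
E
```

```text
pics
{'time_s': 0.0, 'joints': array([1.20966724e+00, 3.78061519e-01, 7.96110505e-02, 1.27440398e+00,
       2.03938324e-06, 1.46051730e+00]), 'joint_velocities': array([ 0.00142513, -0.00076126,  0.00052529,  0.00111834, -0.00219634,
       -0.00064211]), 'joint_efforts': array([ 2.35383050e-05, -4.63609707e+01,  2.69872516e+01,  2.09524250e-02,
       -3.91852500e-04,  2.89654231e-06]), 'eef_pos': array([0.14247605, 0.55638174, 0.23035602]), 'eef_rot': array([[-9.68701678e-01,  2.48226765e-01, -7.29103703e-04],
       [ 2.48227730e-01,  9.68699793e-01, -1.92464450e-03],
       [ 2.28534329e-04, -2.04539011e-03, -9.99997882e-01]]), 'wrist_force': array([0.53504889, 0.74479325, 0.09629681]), 'wrist_torque': array([ 0.03080999, -0.00545277, -0.00132419]), 'finger_gap': 0.0855666976398172}
[[446.31524309   0.         282.65303895]
 [  0.         446.31524309 207.60888171]
 [  0.           0.           1.        ]] [[-0.1166719  -0.50900608  0.85281913  1.38070269]
 [ 0.99312837 -0.05188266  0.10490101  0.11075031]
 [-0.00914872  0.85919788  0.51156163  0.63994554]
 [ 0.          0.          0.          1.        ]] ['frame', 'depth', 'camera_matrix', 'world_from_camera']
[[521.79697122   0.         279.57994341]
 [  0.         521.79697122 206.91301295]
 [  0.           0.           1.        ]] [[ 0.96963708  0.11345287 -0.21663881  0.36601961]
 [-0.24443927  0.47610543 -0.84473254 -0.8264796 ]
 [ 0.00730558  0.87203903  0.48938182  0.5865968 ]
 [ 0.          0.          0.          1.        ]] ['frame', 'depth', 'camera_matrix', 'world_from_camera']
```

View pics/scene1.png

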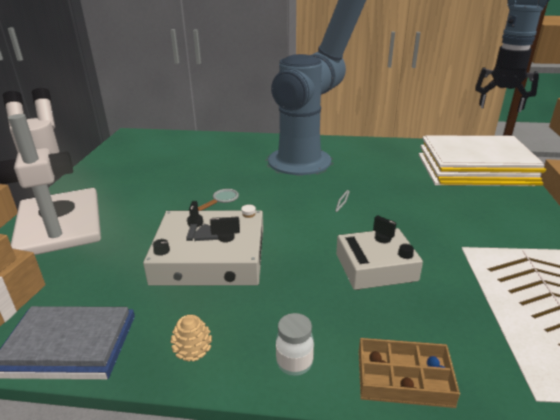

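View pics/side1.png

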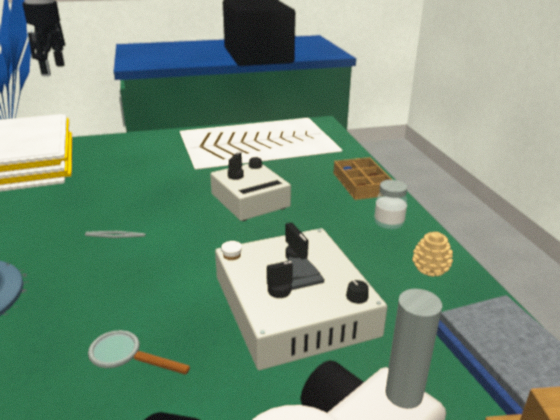

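The large box stands in scene view around (210,240), with the isolator bar at about (225,227) and the selector at about (194,212). I'll merge both depth clouds into a top-down map.

```bash
cat > h.py <<'E'
import numpy as np,cv2
def cloud(f,T=None):
    d=f["depth"];K=f["camera_matrix"];v,u=np.nonzero(d>0);z=d[v,u]
    P=np.c_[(u-K[0,2])/K[0,0]*z,-(v-K[1,2])/K[1,1]*z,-z,np.ones_like(z)]
    T=f["world_from_camera"] if T is None else T
    return (P@T.T)[:,:3],f["frame"][v,u],u,v
def topmap(P,C,x0,y0,w,s,zmin):  # image up=+x, left=+y
    im=np.zeros((int(w*s),int(w*s),3),np.uint8);o=np.argsort(P[:,2]);P=P[o];C=C[o]
    r=((x0+w-P[:,0])*s).astype(int);c=((y0+w-P[:,1])*s).astype(int)
    m=(P[:,2]>zmin)&(r>=0)&(r<im.shape[0])&(c>=0)&(c<im.shape[1])
    for a,b,q in zip(r[m],c[m],C[m]): im[a:a+3,b:b+3]=q[::-1]
    return im
E
python3 - <<'E'
from h import *
ims=[]
for n in("scene","side"):
    f=np.load(f"pics/{n}1.npz");P,C,u,v=cloud(f)
    m=(P[:,2]>.055)&(P[:,2]<.082)&(P[:,0]>.3)&(P[:,0]<.8)&(P[:,1]<0)&(P[:,1]>-.4)&(C.min(1)>130)
    q=P[m][:,:2].astype(np.float32);print(n,m.sum(),cv2.minAreaRect(q),np.median(P[m][:,2]))
    for lo,hi in((.105,.13),):
        k=(P[:,2]>lo)&(P[:,2]<hi)&(C.max(1)<80)&(P[:,0]>.35)&(P[:,0]<.75)&(P[:,1]<0)&(P[:,1]>-.4)
        lab=P[k];print(k.sum(),lab.min(0),lab.max(0))
        for p in lab[::max(1,len(lab)//25)]:print(p.round(3))
    ims.append(topmap(P,C,.4,-.4,.4,1000,.03))
cv2.imwrite("pics/top.png",np.hstack(ims))
E
```

```text
scene 4016 ((0.5670228600502014, -0.16193631291389465), (0.21058320999145508, 0.2381356656551361), 5.8632049560546875) 0.07100263391452633
367 [ 0.50902707 -0.20943518  0.1050238 ] [ 0.59286473 -0.08566591  0.12751231]
[ 0.513 -0.208  0.124]
[ 0.524 -0.2    0.126]
[ 0.53  -0.203  0.124]
[ 0.542 -0.197  0.126]
[ 0.546 -0.196  0.123]
[ 0.548 -0.201  0.119]
[ 0.547 -0.202  0.113]
[ 0.549 -0.199  0.109]
[ 0.578 -0.117  0.124]
[ 0.586 -0.137  0.125]
[ 0.581 -0.101  0.125]
[ 0.59  -0.129  0.126]
[ 0.582 -0.098  0.123]
[ 0.592 -0.127  0.125]
[ 0.58  -0.099  0.119]
[ 0.588 -0.128  0.12 ]
[ 0.583 -0.098  0.119]
[ 0.588 -0.129  0.117]
[ 0.584 -0.098  0.116]
[ 0.589 -0.129  0.115]
[ 0.583 -0.099  0.113]
[ 0.587 -0.129  0.111]
[ 0.581 -0.099  0.11 ]
[ 0.587 -0.132  0.108]
[ 0.582 -0.102  0.107]
[ 0.593 -0.132  0.109]
[ 0.591 -0.129  0.106]
side 9114 ((0.5624106526374817, -0.16200211644172668), (0.20981033146381378, 0.24348975718021393), 6.348699569702148) 0.0712620140087662
656 [ 0.50664413 -0.21118668  0.10501557] [ 0.58806702 -0.08562882  0.12738722]
[ 0.568 -0.09   0.126]
[ 0.567 -0.094  0.123]
[ 0.57  -0.103  0.124]
[ 0.57  -0.11   0.124]
[ 0.567 -0.096  0.113]
[ 0.576 -0.124  0.126]
[ 0.575 -0.129  0.125]
[ 0.571 -0.115  0.111]
[ 0.575 -0.131  0.117]
[ 0.574 -0.132  0.114]
[ 0.574 -0.129  0.108]
[ 0.574 -0.138  0.11 ]
[ 0.577 -0.143  0.107]
[ 0.515 -0.202  0.126]
[ 0.516 -0.205  0.126]
[ 0.518 -0.204  0.124]
[ 0.517 -0.206  0.123]
[ 0.519 -0.205  0.12 ]
[ 0.519 -0.206  0.119]
[ 0.518 -0.209  0.119]
[ 0.518 -0.208  0.116]
[ 0.518 -0.208  0.115]
[ 0.518 -0.208  0.113]
[ 0.519 -0.207  0.111]
[ 0.527 -0.206  0.107]
[ 0.518 -0.209  0.106]
```

View pics/top.png

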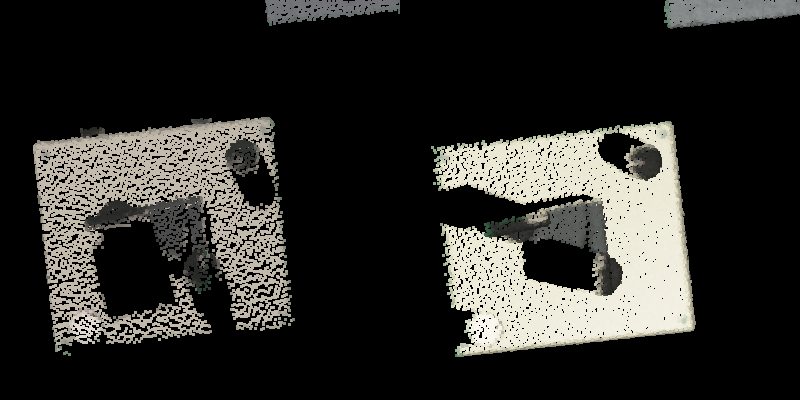

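```bash
cat >> h.py <<'E'
def goto(s,p,n=None):
    """tool-frame shift (cm) from current measured pose to world TCP p"""
    R=s["eef_rot"];return (R.T@(np.array(p)-s["eef_pos"])*100).round(2)
E
python3 - <<'E'
from plant import status, imaging
f=imaging.grab_frame("wrist");print(f["hand_eye"].round(3),f["camera_matrix"].round(1))
from h import *
# rot after +62.4 turn about tool z
s=status.observe()
from scipy.spatial.transform import Rotation as Ro
R=s["eef_rot"]@Ro.from_rotvec([0,0,np.radians(64)]).as_matrix()
print(R.round(3), R.T@(np.array([.56,-.15,.30])-s["eef_pos"])*100)
E
```

```text
[[-0.     0.946  0.323  0.083]
 [ 1.     0.001 -0.001 -0.001]
 [-0.001  0.323 -0.946 -0.143]
 [ 0.     0.     0.     1.   ]] [[344.    0.  282.9]
 [  0.  344.  207.1]
 [  0.    0.    1. ]]
[[-0.202  0.979 -0.001]
 [ 0.979  0.202 -0.001]
 [-0.001 -0.001 -1.   ]] [-77.63066549  26.63979872  -6.86156573]
```

Request:
arm_command([
  [[0,0,0,0,0,8],[0,0,0,0,0,8],[0,0,0,0,0,8],[0,0,0,0,0,8],[0,0,0,0,0,8],[0,0,0,0,0,8],[0,0,0,0,0,8],[0,0,0,0,0,8]],
])

```text
time_s: 0.95
eef_pos: [0.1426, 0.5568, 0.2309]
eef_rot: [[-0.196, 0.981, -0.0], [0.981, 0.196, -0.001], [-0.001, -0.0, -1.0]]
wrist_force: [0.4, 0.4, -0.3]
finger_gap: 0.0855
```

Request:
arm_command([
  [[-3.9,1.3,-0.6],[-3.9,1.3,-0.6]],
])

```text
invalid input
```

Request:
arm_command([
  [[-3.9,1.3,-0.6,0,0,0],[-3.9,1.3,-0.6,0,0,0],[-3.9,1.3,-0.6,0,0,0],[-3.9,1.3,-0.6,0,0,0],[-3.9,1.3,-0.6,0,0,0],[-3.9,1.3,-0.6,0,0,0],[-3.9,1.3,-0.6,0,0,0],[-3.9,1.3,-0.6,0,0,0],[-3.9,1.3,-0.6,0,0,0],[-3.9,1.3,-0.6,0,0,0],[-3.9,1.3,-0.6,0,0,0]],
])

```text
time_s: 2.05
eef_pos: [0.3696, 0.1641, 0.2974]
eef_rot: [[-0.202, 0.979, -0.0], [0.979, 0.202, 0.0], [0.0, -0.0, -1.0]]
wrist_force: [0.8, 0.7, -0.6]
finger_gap: 0.0851
```

Request:
arm_command([
  [[-3.9,1.3,0,0,0,0],[-3.9,1.3,0,0,0,0],[-3.9,1.3,0,0,0,0],[-3.9,1.3,0,0,0,0],[-3.9,1.3,0,0,0,0],[-3.9,1.3,0,0,0,0],[-3.9,1.3,0,0,0,0],[-3.9,1.3,0,0,0,0],[-3.9,1.3,0,0,0,0],[0,0,0,0,0,0],[0,0,0,0,0,0]],
])

```text
time_s: 3.15
eef_pos: [0.5544, -0.1551, 0.2963]
eef_rot: [[-0.2, 0.98, -0.002], [0.98, 0.2, 0.001], [0.001, -0.001, -1.0]]
wrist_force: [0.4, 0.2, 0.1]
finger_gap: 0.0853
```

Run:
```python
from plant import status, imaging
from h import *
s=status.observe();print(s)
f=imaging.grab_frame("wrist");np.savez("pics/w1.npz",pos=s["eef_pos"],rot=s["eef_rot"],**f)
cv2.imwrite("pics/w1.png",f["frame"][:,:,::-1])
T=np.eye(4);T[:3,:3]=s["eef_rot"];T[:3,3]=s["eef_pos"];P,C,u,v=cloud(f,T@f["hand_eye"])
cv2.imwrite("pics/w1top.png",topmap(P,C,.42,-.3,.28,2000,.03))
k=(P[:,2]>.115)&(P[:,2]<.14)&(P[:,0]>.45)&(P[:,0]<.65)&(P[:,1]<-.05)&(P[:,1]>-.27)
q=P[k]
for nm,m in(("iso",q[:,1]>-.165),("sel",q[:,1]<-.165)):
    a=q[m];r=cv2.minAreaRect(a[:,:2].astype(np.float32));print(nm,m.sum(),r,a.mean(0),np.percentile(a[:,2],[5,50,95]))
    print(cv2.boxPoints(r))
k=(abs(P[:,2]-.07)<.006)&(P[:,0]<.68)&(P[:,0]>.44);print(np.median(P[k][:,2]))
```

```text
{'time_s': 3.15, 'joints': array([-3.83175985e-01,  3.77275978e-01,  2.47584758e-01,  1.44308182e+00,
        4.29569637e-04,  9.86170640e-01]), 'joint_velocities': array([ 0.0284201 , -0.03597451, -0.02480817,  0.00683809,  0.00310228,
       -0.00126234]), 'joint_efforts': array([-1.11356992e+00, -4.52311742e+01,  2.73854077e+01, -2.29520998e-01,
       -7.38970446e-02, -1.04739817e-02]), 'eef_pos': array([ 0.55443681, -0.1551003 ,  0.29628108]), 'eef_rot': array([[-0.2000883 ,  0.97977644, -0.00167276],
       [ 0.9797768 ,  0.20009031,  0.00113745],
       [ 0.00144915, -0.00141135, -0.99999795]]), 'wrist_force': array([0.42158434, 0.22794261, 0.12032496]), 'wrist_torque': array([ 0.02251493, -0.02169039,  0.03965974]), 'finger_gap': 0.08525189280755058}
iso 1082 ((0.57822585105896, -0.11585944890975952), (0.01407923735678196, 0.06403864920139313), 11.598925590515137) [ 0.5775235  -0.11458291  0.12395323] [0.12155451 0.12418029 0.12555495]
[[ 0.56489223 -0.08590937]
 [ 0.5777678  -0.14864029]
 [ 0.59155947 -0.14580953]
 [ 0.5786839  -0.08307861]]
sel 609 ((0.5273094773292542, -0.200735405087471), (0.0397200882434845, 0.014184504747390747), 6.044349670410156) [ 0.52721414 -0.19959943  0.12314228] [0.11717169 0.1239328  0.12536991]
[[ 0.50681305 -0.19577381]
 [ 0.5083066  -0.20987946]
 [ 0.5478059  -0.205697  ]
 [ 0.54631233 -0.19159135]]
0.07044486596668659
```

View pics/w1.png

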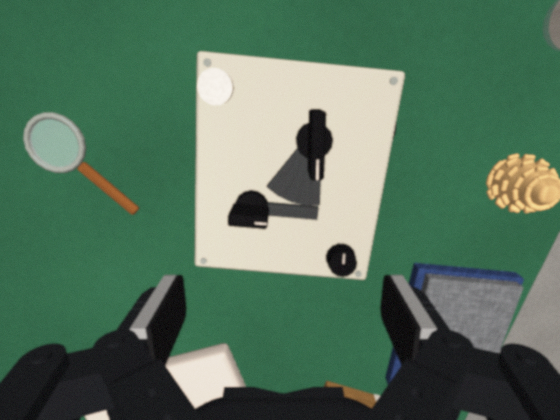

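View pics/w1top.png

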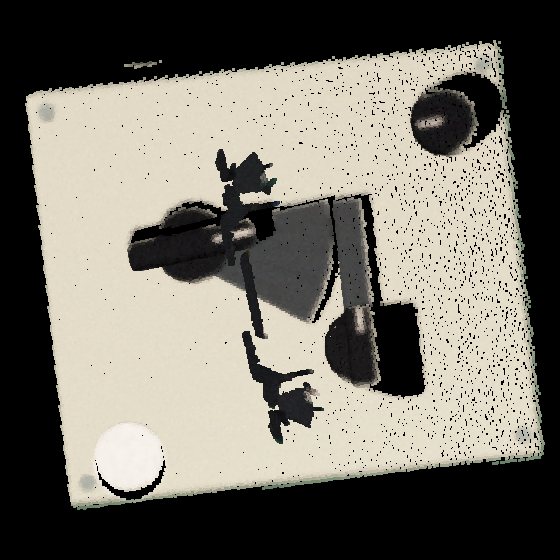

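The wrist view shows the isolator bar near (317,145), the selector near (250,210) and the quadrant barring the tail. The fits give isolator (0.578,-0.116), bar yaw 11.6° off −y, about 0.1 rad into its travel, and selector (0.527,-0.201). The jaws are already aligned, so I'll approach.

Request:
arm_command([
  [[1.7,1.5,1,0,0,0],[1.7,1.6,2,0,0,0],[0,0,4,0,0,0],[0,0,4,0,0,0],[0,0,2,0,0,0],[0,0,0,0,0,0],[0,0,0,0,0,0],[0,0,0,0,0,0]],
])

```text
time_s: 4.0
eef_pos: [0.5792, -0.1148, 0.1696]
eef_rot: [[-0.202, 0.979, 0.003], [0.979, 0.202, -0.001], [-0.002, 0.003, -1.0]]
wrist_force: [0.0, 0.1, -0.5]
finger_gap: 0.0855
```

Run:
```python
from plant import status
from h import *
s=status.observe();print(s["eef_pos"],goto(s,[.578,-.116,.096]), np.degrees(np.arctan2(s["eef_rot"][1,1],s["eef_rot"][0,1])))
```

```text
[ 0.57921129 -0.11483577  0.16958807] [-0.08 -0.17  7.36] 11.669005089518226
```

Request:
arm_command([
  [[-0.1,-0.2,2.4,0,0,0],[0,0,2.4,0,0,0],[0,0,1.5,0,0,0],[0,0,1,0,0,0],[0,0,0,0,0,0],[0,0,0,0,0,0]],
])

```text
time_s: 4.6
eef_pos: [0.5773, -0.1166, 0.0956]
eef_rot: [[-0.202, 0.979, 0.002], [0.979, 0.202, -0.001], [-0.001, 0.002, -1.0]]
wrist_force: [-0.7, -0.2, -0.1]
finger_gap: 0.0852
```

Request:
arm_command([
  [[0,0,0,0,0,0],[0,0,0,0,0,0],[0,0,0,0,0,0],[0,0,0,0,0,0],[0,0,0,0,0,0],[0,0,0,0,0,0],[0,0,0,0,0,0],[0,0,0,0,0,0]],
], fingers=1, force=30)

```text
time_s: 5.4
eef_pos: [0.5784, -0.116, 0.0948]
eef_rot: [[-0.202, 0.979, 0.004], [0.979, 0.202, 0.001], [0.0, 0.004, -1.0]]
wrist_force: [5.1, 2.3, -0.6]
finger_gap: 0.0134
```

Request:
arm_command([
  [[0,0,0,0,0,-5],[0,0,0,0,0,-5],[0,0,0,0,0,-5],[0,0,0,0,0,-5],[0,0,0,0,0,-5],[0,0,0,0,0,-5],[0,0,0,0,0,0]],
])

```text
time_s: 6.1
eef_pos: [0.5788, -0.1159, 0.0948]
eef_rot: [[-0.666, 0.746, 0.005], [0.746, 0.666, 0.001], [-0.002, 0.004, -1.0]]
wrist_force: [6.2, 1.5, -1.5]
finger_gap: 0.0132
```

Run:
```python
from plant import status
s=status.observe();print(s["wrist_force"],s["wrist_torque"], __import__("numpy").degrees(__import__("numpy").arctan2(s["eef_rot"][1,1],s["eef_rot"][0,1])))
```

```text
[ 6.23104511  1.52511132 -1.48102587] [ 0.30821881 -0.87038243  0.07081646] 41.7581542650086
```

Request:
arm_command([
  [[0,0,0,0,0,-5],[0,0,0,0,0,-5],[0,0,0,0,0,-5],[0,0,0,0,0,-5],[0,0,0,0,0,-5],[0,0,0,0,0,-4],[0,0,0,0,0,-3],[0,0,0,0,0,-2],[0,0,0,0,0,0]],
])

```text
time_s: 7.0
eef_pos: [0.5791, -0.1156, 0.0949]
eef_rot: [[-0.969, 0.248, 0.005], [0.248, 0.969, 0.002], [-0.005, 0.003, -1.0]]
wrist_force: [6.8, 3.6, -1.7]
finger_gap: 0.0137
```

Run:
```python
from plant import status
s=status.observe();print(s["wrist_force"],s["wrist_torque"], __import__("numpy").degrees(__import__("numpy").arctan2(s["eef_rot"][1,1],s["eef_rot"][0,1])))
```

```text
[ 6.7725899   3.57928119 -1.67504837] [ 0.43589154 -1.06223878 -0.55558416] 75.62466165537847
```

The wrist moment about z jumped to −0.56 N m at about 75°, matching the stop. I'll release, lift and check.

Request:
arm_command([
  [[0,0,0,0,0,0],[0,0,0,0,0,0],[0,0,0,0,0,0],[0,0,0,0,0,0],[0,0,0,0,0,0],[0,0,0,0,0,0]],
], fingers=0)

```text
time_s: 7.6
eef_pos: [0.5763, -0.1164, 0.0943]
eef_rot: [[-0.969, 0.248, -0.0], [0.248, 0.969, 0.0], [0.0, 0.0, -1.0]]
wrist_force: [-0.1, 0.6, 0.5]
finger_gap: 0.0857
```

Request:
arm_command([
  [[0,0,-2,0,0,0],[0,0,-4,0,0,0],[0,0,-4,0,0,0],[0,0,-4,0,0,0],[0,0,-4,0,0,0],[0,0,-2,0,0,0],[0,0,0,0,0,0],[0,0,0,0,0,0],[0,0,0,0,0,0]],
])

```text
time_s: 8.5
eef_pos: [0.5756, -0.1161, 0.2924]
eef_rot: [[-0.969, 0.248, -0.003], [0.248, 0.969, 0.001], [0.003, 0.0, -1.0]]
wrist_force: [-0.3, -0.7, -0.9]
finger_gap: 0.0853
```

```bash
cat > look.py <<'E'
from plant import status, imaging
from h import *
import sys
n=sys.argv[1]
s=status.observe();print(s["time_s"],s["eef_pos"],s["wrist_force"],s["wrist_torque"])
f=imaging.grab_frame("wrist")
cv2.imwrite(f"pics/{n}.png",f["frame"][:,:,::-1])
T=np.eye(4);T[:3,:3]=s["eef_rot"];T[:3,3]=s["eef_pos"];P,C,u,v=cloud(f,T@f["hand_eye"])
cv2.imwrite(f"pics/{n}top.png",topmap(P,C,.42,-.3,.28,2000,.03))
k=(P[:,2]>.115)&(P[:,2]<.14)&(P[:,0]>.45)&(P[:,0]<.65)&(P[:,1]<-.05)&(P[:,1]>-.27)
q=P[k]
for nm,c in(("iso",(.578,-.116)),("sel",(.527,-.201))):
    m=np.hypot(*(q[:,:2]-c).T)<.045
    if m.sum()<20: print(nm,"few");continue
    a=q[m];r=cv2.minAreaRect(a[:,:2].astype(np.float32));print(nm,m.sum(),r)
print("tool y",np.degrees(np.arctan2(s["eef_rot"][1,1],s["eef_rot"][0,1])))
for p in([.527,-.201,.17],):print(goto(s,p))
E
python3 look.py w2
```

```text
8.5 [ 0.57558073 -0.11614455  0.29241718] [-0.26356738 -0.65394301 -0.92582902] [-0.02052196  0.03912037 -0.01849891]
iso 994 ((0.5785533785820007, -0.11573290824890137), (0.014012440107762814, 0.06365195661783218), 75.35338592529297)
sel 742 ((0.5278393626213074, -0.2012578397989273), (0.03982555866241455, 0.014368027448654175), 6.0171637535095215)
tool y 75.62877678003431
[ 2.56 -9.43 12.25]
```

View pics/w2.png

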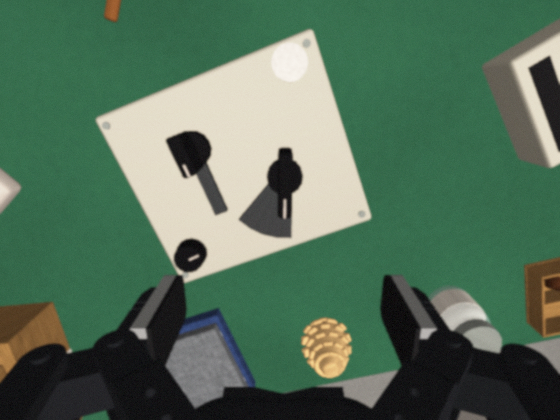

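The isolator bar is now at 75.4°, about 69.3° relative to the box (1.21 rad): at its stop. The quadrant has swung clear of the tail. Next, the selector.

Request:
arm_command([
  [[1.3,-4.7,0,0,0,0],[1.3,-4.7,0,0,0,0],[0,0,3,0,0,-6.8],[0,0,4,0,0,-6.8],[0,0,4,0,0,-6.8],[0,0,1,0,0,0],[0,0,0,0,0,0],[0,0,0,0,0,0]],
])

```text
time_s: 9.35
eef_pos: [0.5285, -0.2012, 0.1755]
eef_rot: [[-0.995, -0.104, 0.001], [-0.104, 0.995, -0.001], [-0.001, -0.001, -1.0]]
wrist_force: [0.6, 0.4, 0.5]
finger_gap: 0.0855
```

Run:
```python
from plant import status
from h import *
s=status.observe();print(s["eef_pos"],goto(s,[.5275,-.2012,.096]), np.degrees(np.arctan2(s["eef_rot"][1,1],s["eef_rot"][0,1])))
```

```text
[ 0.52851409 -0.20117273  0.17551906] [0.11 0.01 7.95] 95.9491903897588
```

Request:
arm_command([
  [[0.1,0,3,0,0,0],[0,0,2.5,0,0,0],[0,0,1.5,0,0,0],[0,0,1,0,0,0],[0,0,0,0,0,0],[0,0,0,0,0,0]],
])

```text
time_s: 9.95
eef_pos: [0.5281, -0.2016, 0.0958]
eef_rot: [[-0.994, -0.105, 0.002], [-0.105, 0.994, -0.001], [-0.002, -0.001, -1.0]]
wrist_force: [0.3, -0.4, 0.6]
finger_gap: 0.0855
```

Request:
arm_command([
  [[0,0,0,0,0,0],[0,0,0,0,0,0],[0,0,0,0,0,0],[0,0,0,0,0,0],[0,0,0,0,0,0],[0,0,0,0,0,0],[0,0,0,0,0,0],[0,0,0,0,0,0]],
], fingers=1, force=30)

```text
time_s: 10.75
eef_pos: [0.5269, -0.2009, 0.0945]
eef_rot: [[-0.994, -0.105, 0.0], [-0.105, 0.994, 0.0], [-0.0, 0.0, -1.0]]
wrist_force: [-1.1, 1.7, 2.8]
finger_gap: 0.0137
```

Request:
arm_command([
  [[0,0,0,0,0,-4],[0,0,0,0,0,-4],[0,0,0,0,0,-4],[0,0,0,0,0,0]],
])

```text
time_s: 11.15
eef_pos: [0.5269, -0.201, 0.0945]
eef_rot: [[-0.951, -0.309, 0.0], [-0.309, 0.951, 0.0], [-0.0, 0.0, -1.0]]
wrist_force: [-1.1, 1.6, 4.6]
finger_gap: 0.0134
```

Run:
```python
from plant import status
from h import *
s=status.observe();print(s["eef_pos"],s["wrist_force"],s["wrist_torque"], np.degrees(np.arctan2(s["eef_rot"][1,1],s["eef_rot"][0,1])))
```

```text
[ 0.52692279 -0.20098784  0.09447637] [-1.09910495  1.62336272  4.6251395 ] [0.22224627 0.17821872 0.03630095] 108.02143424793493
```

Request:
arm_command([
  [[0,0,0,0,0,-5],[0,0,0,0,0,-5],[0,0,0,0,0,-5],[0,0,0,0,0,-5],[0,0,0,0,0,-5],[0,0,0,0,0,-5],[0,0,0,0,0,-5],[0,0,0,0,0,-5],[0,0,0,0,0,-5],[0,0,0,0,0,-5],[0,0,0,0,0,0]],
])

```text
time_s: 12.25
eef_pos: [0.5272, -0.2013, 0.0945]
eef_rot: [[-0.376, -0.927, 0.001], [-0.927, 0.376, -0.0], [0.0, -0.001, -1.0]]
wrist_force: [0.9, -0.1, 2.9]
finger_gap: 0.0133
```

Request:
arm_command([
  [[0,0,0,0,0,-3],[0,0,0,0,0,-3],[0,0,0,0,0,-2],[0,0,0,0,0,0]],
])

```text
time_s: 12.65
eef_pos: [0.5273, -0.2013, 0.0945]
eef_rot: [[-0.246, -0.969, 0.001], [-0.969, 0.246, -0.0], [-0.0, -0.001, -1.0]]
wrist_force: [-0.3, -0.3, 3.1]
finger_gap: 0.0133
```

Run:
```python
from plant import status
from h import *
s=status.observe();print(s["eef_pos"],s["wrist_force"],s["wrist_torque"], np.degrees(np.arctan2(s["eef_rot"][1,1],s["eef_rot"][0,1])))
```

```text
[ 0.52728887 -0.20132849  0.0944827 ] [-0.33642862 -0.2925469   3.07191637] [ 0.16607829 -0.08831116 -0.63925806] 165.78129728383618
```

At the stop (moment −0.64 N m). Release, lift and look.

Request:
arm_command([
  [[0,0,0,0,0,0],[0,0,0,0,0,0],[0,0,0,0,0,0],[0,0,0,0,0,0],[0,0,0,0,0,0],[0,0,0,0,0,0]],
], fingers=0)

```text
time_s: 13.25
eef_pos: [0.5268, -0.201, 0.0942]
eef_rot: [[-0.241, -0.97, -0.0], [-0.97, 0.241, 0.0], [-0.0, 0.0, -1.0]]
wrist_force: [0.0, -0.4, -0.3]
finger_gap: 0.0854
```

Request:
arm_command([
  [[0,0,-2,0,0,0],[0,0,-4,0,0,0],[0,0,-4,0,0,0],[0,0,-4,0,0,0],[0,0,-4,0,0,0],[0,0,-2,0,0,0],[0,0,0,0,0,0],[0,0,0,0,0,0],[0,0,0,0,0,0]],
])

```text
time_s: 14.15
eef_pos: [0.5261, -0.2007, 0.2925]
eef_rot: [[-0.241, -0.97, -0.003], [-0.97, 0.241, 0.002], [-0.001, 0.003, -1.0]]
wrist_force: [0.2, 0.6, 0.4]
finger_gap: 0.0855
```

```bash
python3 look.py w3
```

```text
14.15 [ 0.52609312 -0.20067731  0.29245733] [0.24830164 0.5973287  0.37986394] [-0.06923255 -0.02091914  0.01813376]
iso 942 ((0.5794729590415955, -0.11581581830978394), (0.014725713059306145, 0.06313955783843994), 75.02313232421875)
sel 606 ((0.527684211730957, -0.20119400322437286), (0.039626121520996094, 0.013214235194027424), 75.56537628173828)
tool y 166.02883589394403
[ 0.02 -0.13 12.25]
```

View pics/w3.png

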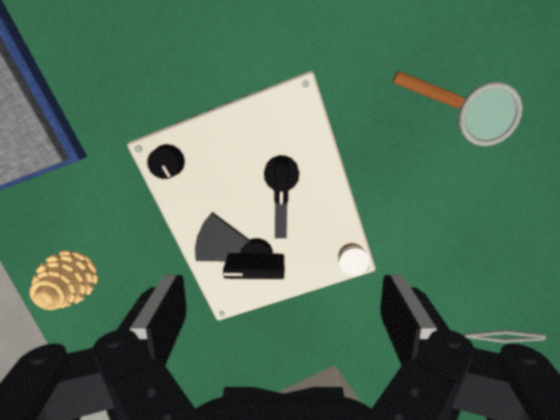

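The picture shows the selector at (282,180) with its tail turned, and the isolator at (255,265). Both bars are at about 75°, or 69° relative to the box (~1.2 rad), and the gripper is clear.

```bash
python3 -c "
from plant import manip
print(manip.hand_in())"
```

```text
the job is handed in; nothing more can be done
None
```

I turned the isolator anticlockwise to its stop, checked that the quadrant had swung clear, then turned the selector anticlockwise to its stop. I lifted the open gripper clear and handed in at about 14 s.

- **Handle angles:** in the last wrist picture the isolator bar was at 75.0° and the selector bar at 75.6°. That is about 69.0° and 69.6° relative to the box, matching the 1.2 rad (68.8°) stops within measurement error.
- **Stops:** the wrist moment rose to 0.56 N m on the isolator and 0.64 N m on the selector as each reached its stop.
- **Forces:** readings after each move stayed below about 8 N.

One move call was refused as invalid because its rows were too short; nothing moved because of it. No other check failed or disagreed.

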